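Lift the parts washer's lid with the lid hook and hold it

TASK

The parts washer is still hot from its cycle and its lid has no stay, so it falls shut unless it is held: pull the lid hook up out of its slot in the tool rack, catch the lid's front handle bar with it and raise the lid to 40 degrees, so that the lid drips back into the tank while I look over the load. Finish while holding it there, lid still and hook still in the gripper; do not let the lid drop on the way. Nothing but the hook may touch the hot washer, and leave the screwdriver in the rack and the other things on the bench where they are.

Things in the scene. Friction and masses are not known exactly. Their poses are not given: they have to be found in the camera images.
- washer: Bench-top parts washer, stainless steel box fixed on the bench: 170 mm deep (its x), 180 mm wide (its y), 90 mm high over the shut lid. Origin under its centre, on the bench; z up. Its front, with a black control strip and two small knobs low down near the sides (18 mm out), faces its -x, about towards the robot. A drain cock stands 25 mm out of its left side (+y). A basket of parts is inside.
- washer_lid (a joint): Angle of the washer's lid, rad: 0 = shut (at the start), grows as its front edge goes up about a level hinge along the washer's y on the far edge; 40 degrees = 0.698, stop at 1.9. The lid weighs 0.6 kg (20 % more or less) and its hinge is almost free: it falls shut from anywhere below about 90 degrees. Raising it takes 2 to 3 N upward at the handle bar.
- lid_hinge (a point): Point on the lid's hinge axis, half-way along it: 85 mm in +x from the washer's origin and 85 mm above the bench. Does not move; axes as the washer's.
- lid_bar (a point): Middle of the handle bar on the lid's front: round steel, 10 mm thick, free over 80 mm along the washer's y, stand-offs at its ends. It lies 212 mm from the hinge axis towards the washer's -x and 85 mm above the bench when shut. Between bar and lid is a gap of 33 mm, open above and below. Axes move with the lid: y along the bar, x from bar to hinge.
- rack: Tool rack, a grey sheet-metal bridge fixed on the bench, 84 mm deep (its x), 112 mm wide (its y), flat top 105 mm above the bench. Origin under its centre, on the bench; z up. Three slots in the top, 50 mm along x, 14 mm wide, at y = -35, 0, +35 mm. The lid hook hangs in one outer slot, the screwdriver in the other; the middle one is empty.
- hook_grip (a point): Centre of the black, flat-sided grip of the lid hook (0.14 kg, upright): 24 mm along the hook's x, 18 mm along its y, 66 mm high. A 36 x 26 x 6 mm shoulder under the grip sits on the rack, so this point starts 39 mm above the rack's top, over the rack's x = -15 mm. Axes: z up along the shank, x the way the tip points (at the start the rack's +x). The hook's lowest point is 119 mm below.
- hook_throat (a point): Where the centre of the lid's bar lies when it rests in the hook's bend: 15 mm in the hook's +x and 106 mm below hook_grip; same axes. The hook is a J of 8 mm round bar: the shank runs straight down below hook_grip, bends half round in its x-z plane and ends in an upturned tip 30 mm in +x from the shank (axis to axis), the tip's top 85 mm below hook_grip; throat 22 mm clear.
- screwdriver: Flat screwdriver, round handle 31 mm thick, hanging upright, blade down, in the rack's other outer slot; its handle stands 98 mm above the rack's top. Origin near the middle of its length, 15 mm off its axis towards the rack's +y. Leave it there.
- bearing: Ball bearing 70 mm across, 23 mm high, lying flat; origin under its centre. Leave it alone.
- ring_wheel: Toothed steel ring wheel, 85 mm across, 19 mm high, lying flat on the bench near its front edge; origin under its centre. Leave it alone.
- helical_gear: Gear wheel with slanting teeth, 77 mm across, 28 mm high, lying flat at the back left; origin under its centre. Leave it alone.

How it is judged:
By the outcome, as a careful person would: the job done as asked, in the order asked, and still so for the second after the job is handed in, while the arm keeps its last pose, push and grip.
It also fails if it takes over 53 s, if anything falls off the work surface, if the arm or the gripper's body presses on something with over 40 N, if the wrist force passes 120 N, or if a joint passes its speed limit or range.

ROBOT

A 6-joint arm with a two-finger parallel gripper is mounted at the origin on a cart in front of the work surface, level with it; the furniture and walls round the work are solid. World frame = base frame: x ahead of the robot, y to its left, z up, the work surface at z = 0. Lengths are in m, angles in rad, forces in N, time in s.
With the tool pointing down it reaches from about 0.375 to 0.975 m from the base axis. Payload 3.8 kg.
Tool frame: the origin (TCP) lies at the very end of the fingers, on their centre line; the grasp point (between the pads) lies 19 mm behind it (bot.grip_point_offset is the distance from the TCP to the grasp point, in m); z points along the fingers, x is the direction in which the jaws open and shut, and the axes are right-handed (so a half turn about z gives the same grasp; the last joint's range is limited). The gripper opens to 85 mm and grips with 20 to 120 N. Pads are 22 mm wide; open, the fingers measure 114 mm over their backs; the gripper's body (76 mm by 85 mm) begins 54 mm behind the grasp point. The pads swing forward as they close: fully open they stand 13 mm farther back than shut.
Start: joints at [1.213, 0.264, 1.604, -0, 1.274, -0.037], TCP at [0.213, 0.641, 0.231] pointing down, gripper open.
Joint ranges: [-2.63, 2.63], [-0.94, 2.18], [0.31, 2.57], [-1.31, 4.45], [0, 2.66], [-2.55, 2.55]. Speed limits (rad/s): [2.57, 2.57, 3.14, 3.14, 3.14, 3.14].

INTERFACE

Orientations are given as a rotation vector (axis times angle).
In Python, from workcell import bot, read_camera gives the robot as it stands.
- The arm moves only by the tool arm_command, never from a script. Its argument "rows" is a list of rows, each an object with "delta_rot": the turn, a rotation vector about the tool's x, y, z in rad, a list of three; "xyz": the shift along the tool's x, y, z in m, a list of three; "gripper": the finger opening in m, from 0 to 0.0854. A call has 1 to 12 rows; each row shifts and turns the commanded pose from where the row before left it, along the tool's axes as they then stand; what a row does not reach is not made up. A row lasts 1/10 s, in which the tool goes at most 50 mm and 8.59 degrees, less where a joint would pass 70% of its speed; a pose out of reach is approached as far as the arm can. A call is refused whole if a number of a shift passes 0.05 or a number of a turn 0.15, either way. A call with a gripper value outside its range is refused whole. The fingers move at their own pace and stop on an object; "force" is the grip in N (left out, the last holds). Time passes only in rows, so rows that do not move let the fingers close. It gives the time, the measured TCP pose, the force and the opening at its end, in the units of the state.
- bot.read_state(): the state, without advancing time (a new reading comes with each control period).
- read_camera(name): name is "scene" or "top" or "wrist"; returns a dict with "pixels" (400x640x3 uint8, red, green, blue), "range_z" (400x640 float32, m along the optical axis (not along the pixel's ray), 0 where there is no reading), "intrinsics" (3x3 intrinsics, pixels), "dist_coeffs" ([k1, k2, p1, p2, k3] as OpenCV has them; the pictures are not rectified), "camera_from_world" (4x4, takes a point from world to camera coordinates). Camera axes: x right, y up, looking along -z (the intrinsics and any distortion apply to the point x, -y, -z); pixel columns grow to the right and rows downward; lengths in m; the calibration is good to about 2 mm. A picture is of the moment at which its call begins.
- bot.finish_job(): hands the job in, once; it reports no verdict.
The state is a dict: "time": time; "q": joint angles; "joint_vel": joint speeds; "joint_torque": joint torques, N m; "tool_pos": TCP position; "tcp_rot": TCP orientation; "wrist_force": force on the tool from outside, world axes, zero at the start; "torque": the same for the moment, N m; "width": opening from 0.0 (shut) to 1.0 (fully open).
Only numpy, scipy, OpenCV 4.12 (cv2) and the standard library are available. Lean on these libraries where they do the work, as an engineer would, in place of code of your own. Each camera call takes 0.05 s, during which the arm holds its last target.

## Working session

There is one attempt and no reset: what is moved stays moved. The work goes in short steps, Python scripts to look and compute and a tool call to move; the robot and the scene stay as the last step left them, time stands still between calls to the robot, and variables do not carry over. Pictures are saved under pics/ and viewed, and the job is handed in when it is done.

Besides the shell and the picture viewer there is one more tool, called after "Emit:" by a JSON object that holds its "api" and its "payload", one argument or row to a line. arm_command: Moves the arm, as the interface text tells. Its arguments: {"type":"object","properties":{"rows":{"type":"array","items":{"type":"object","properties":{"delta_rot":{"type":"array","items":{"type":"number"}},"xyz":{"type":"array","items":{"type":"number"}},"gripper":{"type":"number"}}}},"force":{"type":"number"}},"required":["rows"]}

```bash
ls; mkdir -p pics; cat > h.py <<'E'
import numpy as np,cv2
from workcell import bot,read_camera
def grab(n,save=None):
    c=read_camera(n)
    if save: cv2.imwrite(f'pics/{save}.png',c['pixels'][:,:,::-1])
    np.savez(f'pics/{save}.npz',**{k:np.array(v) for k,v in c.items()})
    return c
def world(c,u,v,d=None):
    K=np.array(c['intrinsics']);D=np.array(c['dist_coeffs'],float)
    if d is None: d=c['range_z'][int(v),int(u)]
    p=cv2.undistortPoints(np.array([[[u,v]]],float),K,D)[0,0]
    P=np.array([p[0]*d,-p[1]*d,-d,1])
    return (np.linalg.inv(np.array(c['camera_from_world']))@P)[:3]
def allworld(c):
    K=np.array(c['intrinsics']);D=np.array(c['dist_coeffs'],float)
    r=c['range_z'];H,W=r.shape
    vv,uu=np.mgrid[:H,:W]
    p=cv2.undistortPoints(np.stack([uu,vv],-1).reshape(-1,1,2).astype(float),K,D).reshape(H,W,2)
    P=np.stack([p[...,0]*r,-p[...,1]*r,-r,np.ones_like(r)],-1)
    w=P@np.linalg.inv(np.array(c['camera_from_world'])).T
    w=w[...,:3]; w[r==0]=np.nan
    return w
def proj(c,X):
    K=np.array(c['intrinsics']);D=np.array(c['dist_coeffs'],float)
    P=np.array(c['camera_from_world'])@np.append(X,1)
    return cv2.projectPoints(np.array([[P[0],-P[1],-P[2]]]),np.zeros(3),np.zeros(3),K,D)[0].ravel()
E
python3 - <<'E'
from h import *
print(bot.read_state())
for n in ['scene','top','wrist']: 
    c=grab(n,n+'0'); print(n,np.linalg.inv(np.array(c['camera_from_world'])).round(3))
E
```

```text
pics
{'time': 0.0, 'q': array([ 1.21308176e+00,  2.64768577e-01,  1.60539114e+00, -6.12630267e-06,
        1.27367918e+00, -3.69438705e-02]), 'joint_vel': array([ 0.00069991, -0.00058882, -0.00094207, -0.00027026,  0.00147127,
       -0.00058912]), 'joint_torque': array([ 1.13866507e-03, -5.15116990e+01, -3.67312145e+01,  9.94099582e-05,
        1.28962181e-02, -6.99825179e-06]), 'tool_pos': array([0.21260117, 0.63987251, 0.22994237]), 'tcp_rot': array([ 2.54667496,  1.83743948, -0.0029294 ]), 'wrist_force': array([ 0.86206204,  0.01845414, -0.27745008]), 'torque': array([0.00016035, 0.00265364, 0.00679063]), 'width': 1.004301003381749}
scene [[ 0.517  0.523 -0.678 -0.296]
 [-0.856  0.313 -0.412 -0.703]
 [-0.004  0.793  0.609  0.843]
 [ 0.     0.     0.     1.   ]]
top [[ 0.01   0.995 -0.102  0.445]
 [-1.     0.007 -0.025 -0.221]
 [-0.024  0.102  0.994  1.077]
 [ 0.     0.     0.     1.   ]]
wrist [[ 0.315 -0.904 -0.29   0.139]
 [ 0.949  0.299  0.098  0.665]
 [-0.002 -0.306  0.952  0.373]
 [ 0.     0.     0.     1.   ]]
```

View pics/scene0.png

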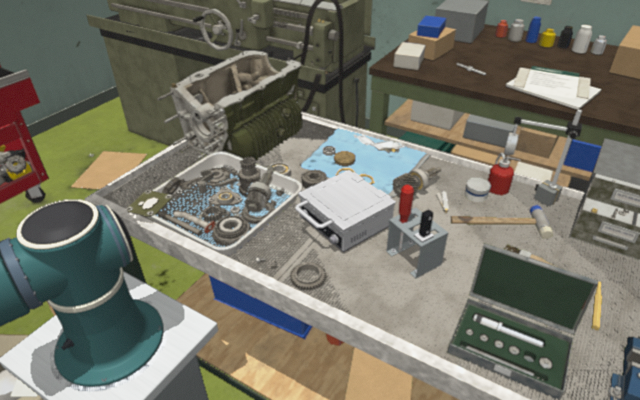

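View pics/top0.png

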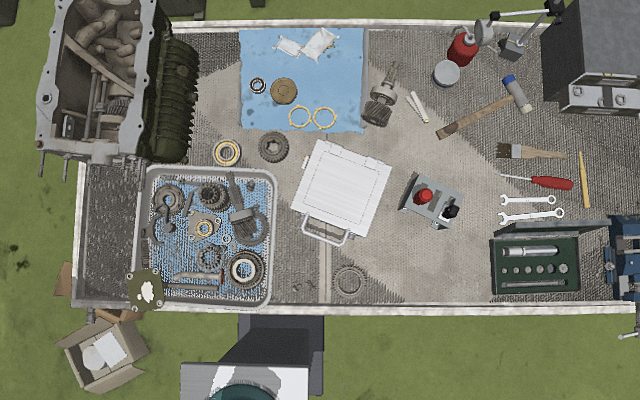

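View pics/wrist0.png

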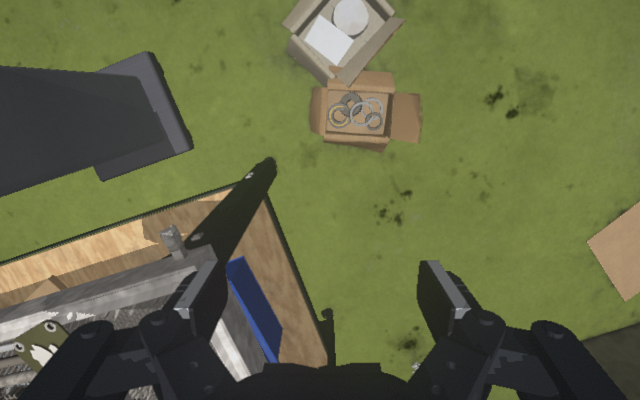

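```bash
python3 - <<'E'
from h import *
im=cv2.imread('pics/top0.png')
a=cv2.resize(im[125:255,270:470],None,fx=4,fy=4,interpolation=cv2.INTER_CUBIC);cv2.imwrite('pics/topcrop.png',a)
im=cv2.imread('pics/scene0.png')
a=cv2.resize(im[160:300,290:480],None,fx=4,fy=4,interpolation=cv2.INTER_CUBIC);cv2.imwrite('pics/scenecrop.png',a)
c=dict(np.load('pics/top0.npz'))
w=allworld(c)
for lo,hi in [(.08,.1),(.1,.11),(.13,.25)]:
    m=(w[...,2]>lo)&(w[...,2]<hi); m[:125]=0;m[255:]=0;m[:,:285]=0;m[:,470:]=0
    n,l,s,ce=cv2.connectedComponentsWithStats(m.astype(np.uint8))
    for i in range(1,n):
        if s[i,4]>15:
            P=w[l==i]; r=cv2.minAreaRect(P[:,:2].astype(np.float32))
            print(lo,s[i],P.mean(0).round(4),P.max(0).round(3),r)
E
```

```text
0.08 [ 290  139  102  109 6483] [ 0.5773 -0.2347  0.0897] [ 0.696 -0.12   0.098] ((0.5651789903640747, -0.2293514758348465), (0.18635807931423187, 0.22361017763614655), 69.14386749267578)
0.08 [403 180  13  28  29] [ 0.5682 -0.3922  0.0913] [ 0.6   -0.378  0.099] ((0.5692431330680847, -0.39262306690216064), (0.0020844507962465286, 0.06897524744272232), 65.5716552734375)
0.1 [ 404  173   60   55 1155] [ 0.5542 -0.4445  0.1057] [ 0.614 -0.379  0.11 ] ((0.5521358847618103, -0.44667646288871765), (0.1126125156879425, 0.08556745201349258), 63.98273468017578)
0.13 [413 188  20  17 252] [ 0.5509 -0.4043  0.1882] [ 0.567 -0.393  0.205] ((0.5524802207946777, -0.4070136547088623), (0.02830149047076702, 0.028766848146915436), 1.307858943939209)
0.13 [444 205  15  14 155] [ 0.5217 -0.4678  0.1679] [ 0.536 -0.459  0.181] ((0.5231154561042786, -0.4702880382537842), (0.018242493271827698, 0.024474140256643295), 66.38430786132812)
```

View pics/topcrop.png

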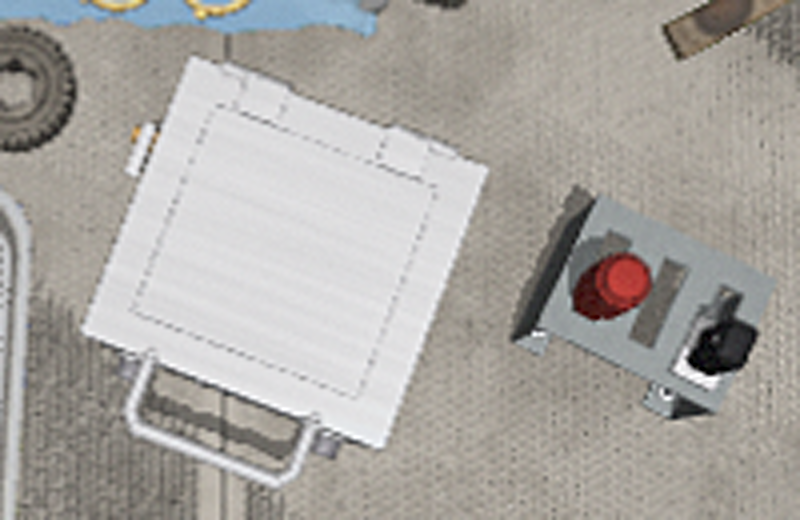

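View pics/scenecrop.png

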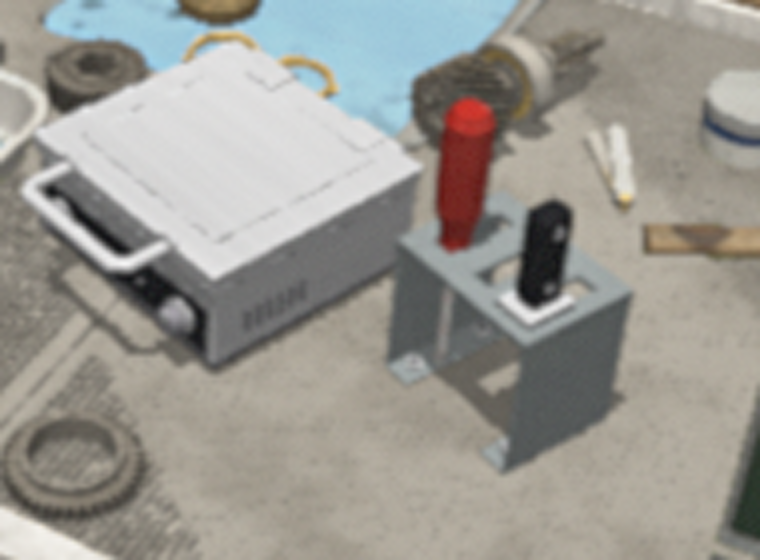

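```bash
python3 - <<'E'
from h import *
from scipy.optimize import minimize
def rectfit(P,sx,sy,x0,win=.004):
    # maximise: penalise points outside known-size rect
    def f(p):
        c,s=np.cos(p[2]),np.sin(p[2]); d=P-p[:2]
        X=d[:,0]*c+d[:,1]*s; Y=-d[:,0]*s+d[:,1]*c
        return (np.maximum(abs(X)-sx/2,0)**2+np.maximum(abs(Y)-sy/2,0)**2).sum()*1e4
    return minimize(f,x0,method='Nelder-Mead',options=dict(xatol=1e-5,fatol=1e-7,maxiter=4000))
for n in ['top0','scene0']:
    c=dict(np.load(f'pics/{n}.npz')); w=allworld(c)
    near=(w[...,0]>.4)&(w[...,0]<.75)&(w[...,1]>-.36)&(w[...,1]<-.1)
    m=(near&(w[...,2]>.083)&(w[...,2]<.098)).astype(np.uint8)
    mo=cv2.morphologyEx(m,cv2.MORPH_OPEN,np.ones((13,13)))
    P=w[mo>0][:,:2]; r=cv2.minAreaRect(P.astype(np.float32)); print(n,'lid',r,w[mo>0][:,2].mean())
    mb=m&~cv2.dilate(mo,np.ones((5,5)))
    B=w[mb>0]; print(' bar pts',len(B),B.mean(0)); 
    np.save(f'pics/{n}_bar.npy',B)
    ang=r[2]; 
    near=(w[...,0]>.45)&(w[...,0]<.66)&(w[...,1]>-.53)&(w[...,1]<-.36)
    m=near&(w[...,2]>.101)&(w[...,2]<.108)
    P=w[m][:,:2]; print(' rack',cv2.minAreaRect(P.astype(np.float32)),w[m][:,2].mean())
    for k in (5,): 
        Q=cv2.morphologyEx(m.astype(np.uint8),cv2.MORPH_OPEN,np.ones((3,3)))
        print('  ',cv2.minAreaRect(w[Q>0][:,:2].astype(np.float32)))
    m=near&(w[...,2]>.176)&(w[...,2]<.181)
    P=w[m];print(' griptop',len(P),P.mean(0) if len(P) else '',cv2.minAreaRect(P[:,:2].astype(np.float32)))
E
```

```text
top0 lid ((0.5840025544166565, -0.23684634268283844), (0.18695133924484253, 0.18008090555667877), 70.3619155883789) 0.08992514653125627
 bar pts 895 [ 0.51292392 -0.20016254  0.08871987]
 rack ((0.5521145462989807, -0.4467202126979828), (0.1125151589512825, 0.08556745201349258), 63.98273468017578) 0.10537109696784784
   ((0.552491307258606, -0.4463813304901123), (0.11102773249149323, 0.08526787906885147), 64.1862564086914)
 griptop 68 [ 0.52553767 -0.46310863  0.17792874] ((0.53682541847229, -0.43582218885421753), (0.0921318382024765, 0.02359800972044468), 67.5623779296875)
scene0 lid ((0.5810102224349976, -0.2378610223531723), (0.18925413489341736, 0.18659211695194244), 67.49978637695312) 0.08806044926236034
 bar pts 510 [ 0.52939144 -0.19993488  0.08682329]
 rack ((0.5488595366477966, -0.4466680586338043), (0.11538485437631607, 0.08782156556844711), 64.40852355957031) 0.10390462688732338
   ((0.5485495328903198, -0.4464177191257477), (0.11516197770833969, 0.08682553470134735), 63.90437698364258)
 griptop 38 [ 0.53166267 -0.43687914  0.17772908] ((0.5355991721153259, -0.4387172758579254), (0.08911611884832382, 0.023418456315994263), 70.4639663696289)
```

```bash
python3 - <<'E'
from h import *
im=cv2.imread('pics/top0.png')
x0,y0=285,200
a=cv2.resize(im[y0:y0+60,x0:x0+80],None,fx=10,fy=10,interpolation=cv2.INTER_CUBIC);cv2.imwrite('pics/barcrop.png',a)
im=cv2.imread('pics/scene0.png')
a=cv2.resize(im[195:255,285:365],None,fx=10,fy=10,interpolation=cv2.INTER_CUBIC);cv2.imwrite('pics/barcrop2.png',a)
E
```

```text
(no output)
```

View pics/barcrop.png

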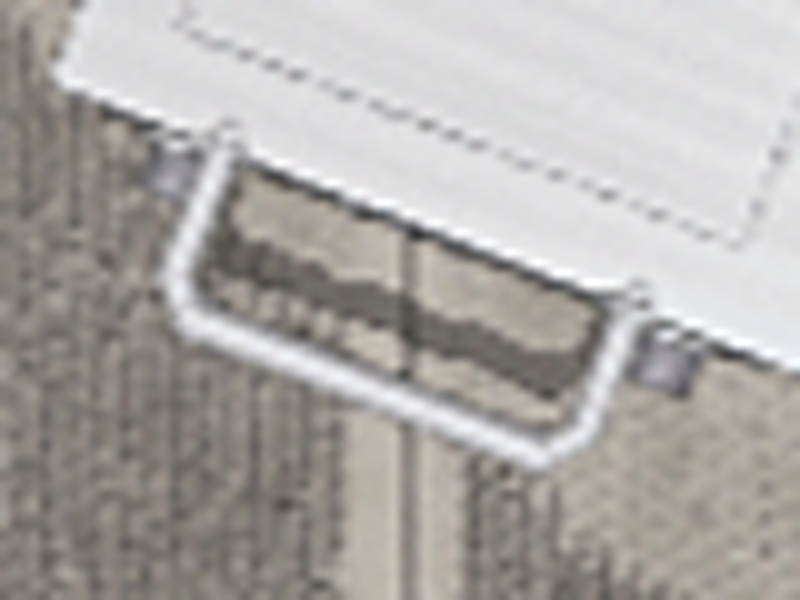

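View pics/barcrop2.png

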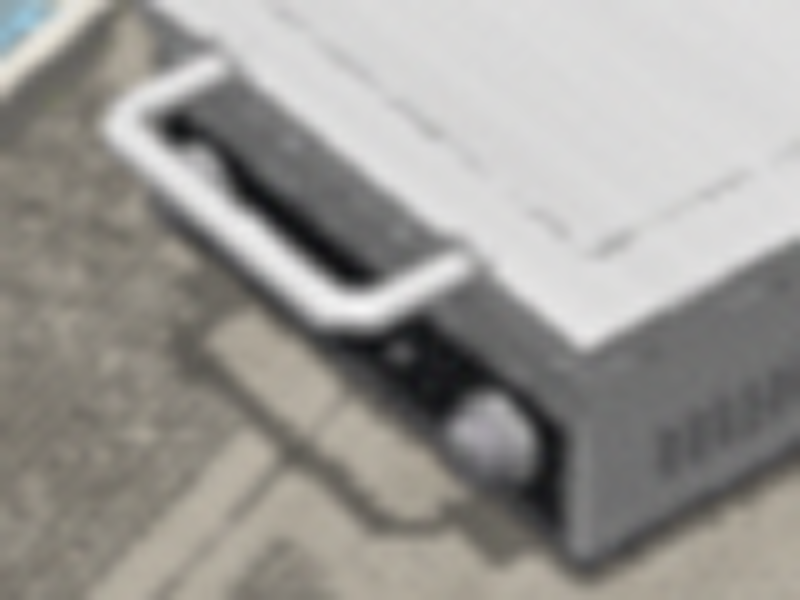

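```bash
cat >> h.py <<'E'
def plane(c,u,v,z):
    a=world(c,u,v,.5);b=world(c,u,v,1.); t=(z-a[2])/(b[2]-a[2]); return a+t*(b-a)
E
python3 - <<'E'
from h import *
T=dict(np.load('pics/top0.npz'));S=dict(np.load('pics/scene0.npz'))
def cr(c,p,o,z,f=10): return plane(c,o[0]+(p[0]+.5)/f-.5,o[1]+(p[1]+.5)/f-.5,z)
for c,o,a,b in[(T,(285,200),(180,318),(545,458)),(S,(285,195),(115,118),(340,312))]:
    A=cr(c,a,o,.085);B=cr(c,b,o,.085);d=A-B
    print(A,B,(A+B)/2,np.hypot(*d[:2]),np.degrees(np.arctan2(-d[0],d[1])))
# lid front edge & side corners top: front-left corner(60,85) crop
for p in [(58,85)]: print('FL',cr(T,p,(285,200),.09))
# big crop corners 4x at (270,125)
C=[cr(T,p,(270,125),.09,4) for p in [(83,330),(383,446),(489,168),(192,57)]]
C=np.array(C);print(C,C.mean(0))
for i in range(4):
    d=C[(i+1)%4]-C[i];print(np.hypot(*d[:2]),np.degrees(np.arctan2(d[1],d[0])))
# standoffs (215,130)&(635,295) in barcrop
A=cr(T,(228,140),(285,200),.088);B=cr(T,(637,297),(285,200),.088);print(A,B,np.hypot(*(A-B)[:2]),np.degrees(np.arctan2(-(A-B)[0],(A-B)[1])))
# grip top & screwdriver
R=[cr(T,p,(270,125),.105,4) for p in [(597,195),(775,270),(716,412),(545,330)]];R=np.array(R);print(R,R.mean(0))
E
```

```text
[ 0.48007141 -0.15002416  0.085     ] [ 0.44896797 -0.2336345   0.085     ] [ 0.46451969 -0.19182933  0.085     ] 0.08920825487605126 -20.40543715548742
[ 0.48225831 -0.146357    0.085     ] [ 0.44767118 -0.23452657  0.085     ] [ 0.46496475 -0.19044178  0.085     ] 0.09471083994380423 -21.41907168596596
FL [ 0.53290173 -0.12165008  0.09      ]
[[ 0.53502828 -0.12167096  0.09      ]
 [ 0.47028247 -0.29309168  0.09      ]
 [ 0.63044208 -0.35423157  0.09      ]
 [ 0.69496159 -0.18233794  0.09      ]] [ 0.58267861 -0.23783304  0.09      ]
0.18324050488533442 -110.69161004749492
0.1714327486859222 -20.894031350915522
0.1836033398061733 69.42659694408775
0.1710530597211794 159.22692370289016
[ 0.52074498 -0.16066754  0.088     ] [ 0.48564356 -0.25428699  0.088     ] 0.09998355017848057 -20.55288977139064
[[ 0.6125847  -0.41340898  0.105     ]
 [ 0.57053288 -0.51411369  0.105     ]
 [ 0.49006662 -0.47886246  0.105     ]
 [ 0.53554864 -0.38301128  0.105     ]] [ 0.55218321 -0.4473491   0.105     ]
```

Emit:
{"api": "arm_command", "payload": {
  "rows": [
    {"delta_rot":[0,0,0.14],"xyz":[0,0,-0.01],"gripper":0.06},
    {"delta_rot":[0,0,0.14],"xyz":[0,0,-0.01],"gripper":0.06},
    {"delta_rot":[0,0,0.14],"xyz":[0,0,-0.01],"gripper":0.06},
    {"delta_rot":[0,0,0.14],"xyz":[0,0,-0.01],"gripper":0.06},
    {"delta_rot":[0,0,0.14],"xyz":[0,0,-0.01],"gripper":0.06},
    {"delta_rot":[0,0,0.14],"xyz":[0,0,-0.01],"gripper":0.06},
    {"delta_rot":[0,0,0.14],"xyz":[0,0,-0.01],"gripper":0.06},
    {"delta_rot":[0,0,0.14],"xyz":[0,0,-0.01],"gripper":0.06},
    {"delta_rot":[0,0,0.14],"xyz":[0,0,-0.01],"gripper":0.06},
    {"delta_rot":[0,0,0.14],"xyz":[0,0,-0.01],"gripper":0.06},
    {"delta_rot":[0,0,0.14],"xyz":[0,0,-0.01],"gripper":0.06},
    {"delta_rot":[0,0,0.14],"xyz":[0,0,-0.01],"gripper":0.06}
  ]
}}

```text
time: 1.35
tool_pos: [0.2128, 0.6403, 0.3511]
tcp_rot: [3.066, -0.679, -0.0]
wrist_force: [0.2, -0.1, -0.3]
width: 0.699
```

Emit:
{"api": "arm_command", "payload": {
  "rows": [
    {"xyz":[0.03,0.03,0]},
    {"xyz":[0.03,0.03,0]},
    {"xyz":[0.03,0.03,0]},
    {"xyz":[0.03,0.03,0]},
    {"xyz":[0.03,0.03,0]},
    {"xyz":[0.03,0.03,0]},
    {"xyz":[0.03,0.03,0]},
    {"xyz":[0.03,0.03,0]},
    {"xyz":[0.03,0.03,0]},
    {"xyz":[0.03,0.03,0]},
    {"xyz":[0.03,0.03,0]},
    {"xyz":[0.03,0.03,0]}
  ]
}}

```text
invalid input
```

Emit:
{"api": "arm_command", "payload": {
  "rows": [
    {"delta_rot":[0,0,0],"gripper":0.06,"xyz":[0.03,0.03,0]},
    {"delta_rot":[0,0,0],"gripper":0.06,"xyz":[0.03,0.03,0]},
    {"delta_rot":[0,0,0],"gripper":0.06,"xyz":[0.03,0.03,0]},
    {"delta_rot":[0,0,0],"gripper":0.06,"xyz":[0.03,0.03,0]},
    {"delta_rot":[0,0,0],"gripper":0.06,"xyz":[0.03,0.03,0]},
    {"delta_rot":[0,0,0],"gripper":0.06,"xyz":[0.03,0.03,0]},
    {"delta_rot":[0,0,0],"gripper":0.06,"xyz":[0.03,0.03,0]},
    {"delta_rot":[0,0,0],"gripper":0.06,"xyz":[0.03,0.03,0]},
    {"delta_rot":[0,0,0],"gripper":0.06,"xyz":[0.03,0.03,0]},
    {"delta_rot":[0,0,0],"gripper":0.06,"xyz":[0.03,0.03,0]},
    {"delta_rot":[0,0,0],"gripper":0.06,"xyz":[0.03,0.03,0]},
    {"delta_rot":[0,0,0],"gripper":0.06,"xyz":[0.03,0.03,0]}
  ]
}}

```text
time: 2.55
tool_pos: [0.39, 0.1616, 0.3512]
tcp_rot: [-3.069, 0.67, -0.0]
wrist_force: [0.8, 1.2, -0.1]
width: 0.7
```

Emit:
{"api": "arm_command", "payload": {
  "rows": [
    {"delta_rot":[0,0,0],"gripper":0.06,"xyz":[0.028,0.039,0]},
    {"delta_rot":[0,0,0],"gripper":0.06,"xyz":[0.028,0.039,0]},
    {"delta_rot":[0,0,0],"gripper":0.06,"xyz":[0.028,0.039,0]},
    {"delta_rot":[0,0,0],"gripper":0.06,"xyz":[0.028,0.039,0]},
    {"delta_rot":[0,0,0],"gripper":0.06,"xyz":[0.028,0.039,0]},
    {"delta_rot":[0,0,0],"gripper":0.06,"xyz":[0.028,0.039,0]},
    {"delta_rot":[0,0,0],"gripper":0.06,"xyz":[0.028,0.039,0]},
    {"delta_rot":[0,0,0],"gripper":0.06,"xyz":[0.028,0.039,0]},
    {"delta_rot":[0,0,0],"gripper":0.06,"xyz":[0.028,0.039,0]},
    {"delta_rot":[0,0,0],"gripper":0.06,"xyz":[0.028,0.039,0]},
    {"delta_rot":[0,0,0],"gripper":0.06,"xyz":[0.028,0.039,0]},
    {"delta_rot":[0,0,0],"gripper":0.06,"xyz":[0.028,0.039,0]}
  ]
}}

```text
time: 3.75
tool_pos: [0.5002, -0.4041, 0.3508]
tcp_rot: [-3.069, 0.671, 0.001]
wrist_force: [0.7, 0.0, 0.8]
width: 0.701
```

```bash
python3 - <<'E'
from h import *
c=grab('wrist','wrist1'); s=bot.read_state(); print(s['q'],s['tool_pos'],s['tcp_rot'])
np.save('pics/st1.npy',np.r_[s['tool_pos'],s['tcp_rot']])
E
```

```text
[-0.72389037  0.16444626  1.51101184 -0.0043115   1.4642713  -0.28985138] [ 0.50057462 -0.41125081  0.34865278] [ 3.06351157e+00 -6.74749773e-01 -7.09497861e-04]
```

View pics/wrist1.png

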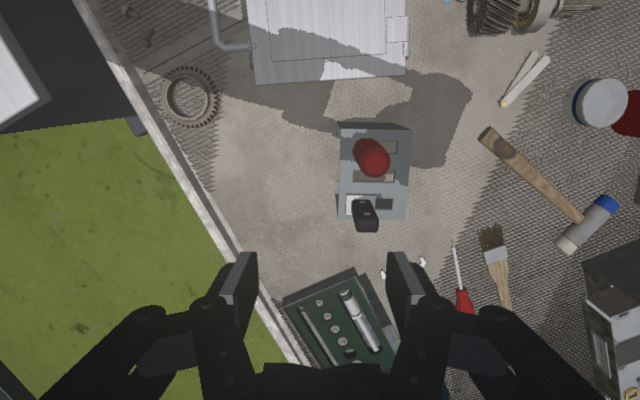

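```bash
python3 - <<'E'
from h import *
c=dict(np.load('pics/wrist1.npz')); w=allworld(c)
near=(w[...,0]>.45)&(w[...,0]<.66)&(w[...,1]>-.53)&(w[...,1]<-.36)
m=near&(w[...,2]>.101)&(w[...,2]<.1085)
print('rack',cv2.minAreaRect(w[m][:,:2].astype(np.float32)),w[m][:,2].mean())
print(np.degrees(np.arctan2(*0*w[0,0,:2])) if 0 else '')
m=near&(w[...,2]>.172)&(w[...,2]<.183)&(w[...,1]<-.44)
P=w[m];print('grip',len(P),P.mean(0),cv2.minAreaRect(P[:,:2].astype(np.float32)))
m=near&(w[...,2]>.12)&(w[...,2]<.172)&(w[...,1]<-.44)
P=w[m];print('gripside',len(P),P.mean(0),cv2.minAreaRect(P[:,:2].astype(np.float32)))
im=cv2.imread('pics/wrist1.png')
cv2.imwrite('pics/w1crop.png',cv2.resize(im[110:240,310:440],None,fx=4.5,fy=4.5,interpolation=cv2.INTER_CUBIC))
E
```

```text
rack ((0.5501065850257874, -0.44598135352134705), (0.11299670487642288, 0.08470867574214935), 64.3791732788086) 0.10483639067208095

grip 366 [ 0.52147632 -0.46950335  0.17604591] ((0.521457314491272, -0.4701865613460541), (0.017204243689775467, 0.024101708084344864), 66.95925903320312)
gripside 369 [ 0.52220674 -0.46299702  0.14767826] ((0.5210577845573425, -0.46400412917137146), (0.026098553091287613, 0.01133860182017088), 3.6120498180389404)
```

View pics/w1crop.png

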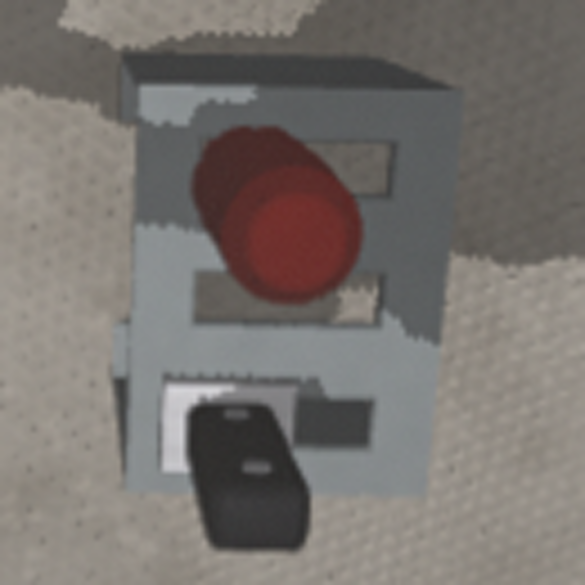

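Emit:
{"api": "arm_command", "payload": {
  "rows": [
    {"delta_rot":[0,0,0],"gripper":0.05,"xyz":[0.022,0.023,0]},
    {"delta_rot":[0,0,0],"gripper":0.05,"xyz":[0.0225,0.022,0]},
    {"delta_rot":[0,0,0],"gripper":0.05,"xyz":[0,0,0.02]},
    {"delta_rot":[0,0,0],"gripper":0.05,"xyz":[0,0,0.03]},
    {"delta_rot":[0,0,0],"gripper":0.05,"xyz":[0,0,0.03]},
    {"delta_rot":[0,0,0],"gripper":0.05,"xyz":[0,0,0.02]},
    {"delta_rot":[0,0,0],"gripper":0.05,"xyz":[0,0,0]},
    {"delta_rot":[0,0,0],"gripper":0.05,"xyz":[0,0,0]}
  ]
}}

```text
time: 4.6
tool_pos: [0.5218, -0.4613, 0.251]
tcp_rot: [-3.069, 0.67, 0.002]
wrist_force: [-0.5, -1.2, 0.0]
width: 0.587
```

```bash
python3 - <<'E'
from h import *
s=bot.read_state(); print(s['q'],s['tool_pos'],s['tcp_rot'],s['wrist_force'])
c=grab('wrist','wrist2'); grab('scene','scene2')
p=c['pixels'][:,:,::-1];q=cv2.imread('pics/scene2.png')[120:320,320:560]
cv2.imwrite('pics/s2c.png',cv2.resize(q,None,fx=3,fy=3))
w=allworld(c)
near=(w[...,0]>.45)&(w[...,0]<.66)&(w[...,1]>-.5)&(w[...,1]<-.45)
m=near&(w[...,2]>.172)&(w[...,2]<.183)
P=w[m];print('grip',len(P),P.mean(0),cv2.minAreaRect(P[:,:2].astype(np.float32)))
E
```

```text
[-7.59661384e-01  2.94623153e-01  1.52914552e+00 -2.73258627e-06
  1.31906291e+00 -3.29737111e-01] [ 0.52184811 -0.4613148   0.25097346] [-3.06866205e+00  6.69996902e-01  1.66629781e-03] [-0.48644657 -1.24007289  0.03503695]
grip 764 [ 0.52190053 -0.46966382  0.17609888] ((0.5216363072395325, -0.47041696310043335), (0.017358848825097084, 0.023809103295207024), 63.51498794555664)
```

View pics/wrist2.png

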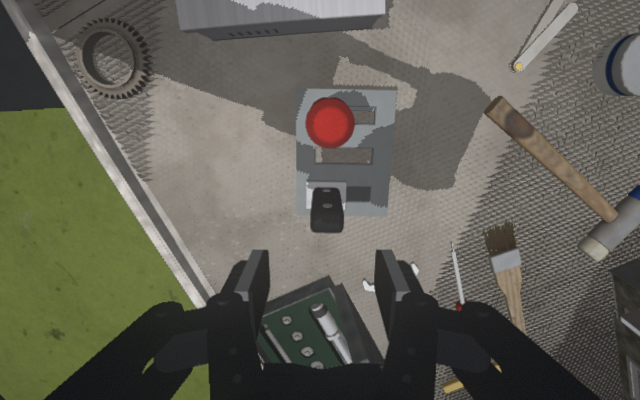

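View pics/s2c.png

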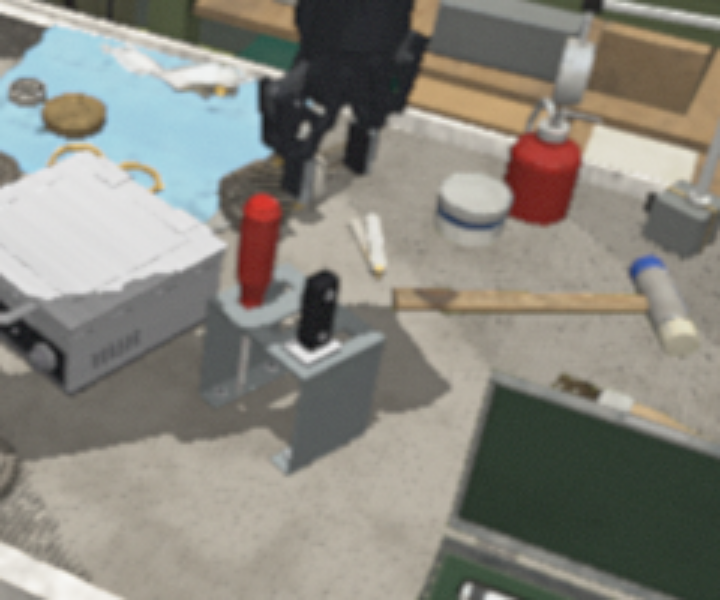

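Emit:
{"api": "arm_command", "payload": {
  "rows": [
    {"delta_rot":[0,0,0],"gripper":0.05,"xyz":[0.004,0.008,0.02]},
    {"delta_rot":[0,0,0],"gripper":0.05,"xyz":[0,0,0]}
  ]
}}

```text
time: 4.9
tool_pos: [0.5219, -0.4709, 0.2308]
tcp_rot: [-3.069, 0.671, 0.001]
wrist_force: [-1.2, 1.6, -0.9]
width: 0.584
```

```bash
python3 - <<'E'
from h import *
for i in range(3):
    c=read_camera('wrist'); s=bot.read_state(); print(s['tool_pos'],s['tcp_rot'],s['wrist_force'],s['joint_vel'].round(3))
    C=np.linalg.inv(np.array(c['camera_from_world'])); print(C[:3,3])
E
```

```text
[ 0.52208319 -0.47059889  0.23155635] [-3.06881623e+00  6.70794913e-01  8.20543715e-04] [-0.69923259  0.29833496  0.2848444 ] [ 0.004 -0.009 -0.013  0.004  0.008  0.003]
[ 0.55484153 -0.39992594  0.37330863]
[ 0.52239768 -0.47067118  0.23223963] [ 3.06904432e+00 -6.70704139e-01  7.09780730e-04] [0.21254967 0.5022721  0.4726186 ] [ 0.003 -0.01  -0.008  0.002 -0.003 -0.   ]
[ 0.5549516  -0.39966298  0.37402391]
[ 0.52268272 -0.47080231  0.23278363] [ 3.06857320e+00 -6.70304154e-01  2.17939877e-03] [1.03903323 0.49323052 0.19386173] [ 0.003 -0.006 -0.005 -0.    -0.005 -0.001]
[ 0.55515335 -0.39962815  0.3747412 ]
```

Emit:
{"api": "arm_command", "payload": {
  "rows": [
    {"delta_rot":[0,0,0],"gripper":0.05,"xyz":[0,0,0.025]},
    {"delta_rot":[0,0,0],"gripper":0.05,"xyz":[0,0,0.025]},
    {"delta_rot":[0,0,0],"gripper":0.05,"xyz":[0,0,0.025]},
    {"delta_rot":[0,0,0],"gripper":0.05,"xyz":[0,0,0.014]},
    {"delta_rot":[0,0,0],"gripper":0.05,"xyz":[0,0,0.007]},
    {"delta_rot":[0,0,0],"gripper":0.05,"xyz":[0,0,0]},
    {"delta_rot":[0,0,0],"gripper":0.05,"xyz":[0,0,0]},
    {"delta_rot":[0,0,0],"gripper":0.05,"xyz":[0,0,0]}
  ]
}}

```text
time: 5.85
tool_pos: [0.5232, -0.4714, 0.1372]
tcp_rot: [3.068, -0.67, 0.004]
wrist_force: [0.3, 0.1, 0.3]
width: 0.586
```

```bash
python3 - <<'E'
from h import *
s=bot.read_state(); print(s['q'],s['tool_pos'],s['tcp_rot'],s['wrist_force'])
grab('scene','scene3')
q=cv2.imread('pics/scene3.png')[120:300,340:500]
cv2.imwrite('pics/s3c.png',cv2.resize(q,None,fx=3.3,fy=3.3))
E
```

```text
[-7.68770796e-01  3.82011140e-01  1.62783871e+00  2.75803491e-06
  1.12873425e+00 -3.38775997e-01] [ 0.52319164 -0.47143213  0.13724578] [ 3.067717   -0.66990689  0.00401956] [0.27692824 0.05359482 0.28113788]
```

View pics/s3c.png

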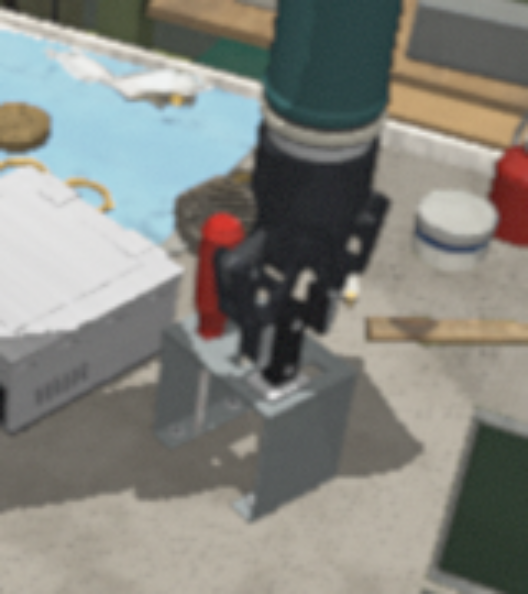

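Emit:
{"api": "arm_command", "payload": {
  "force": 80,
  "rows": [
    {"delta_rot":[0,0,0],"gripper":0.03,"xyz":[0,0,0]},
    {"delta_rot":[0,0,0],"gripper":0.015,"xyz":[0,0,0]},
    {"delta_rot":[0,0,0],"gripper":0.0,"xyz":[0,0,0]},
    {"delta_rot":[0,0,0],"gripper":0.0,"xyz":[0,0,0]},
    {"delta_rot":[0,0,0],"gripper":0.0,"xyz":[0,0,0]},
    {"delta_rot":[0,0,0],"gripper":0.0,"xyz":[0,0,0]},
    {"delta_rot":[0,0,0],"gripper":0.0,"xyz":[0,0,0]},
    {"delta_rot":[0,0,0],"gripper":0.0,"xyz":[0,0,0]}
  ]
}}

```text
time: 6.7
tool_pos: [0.5226, -0.4709, 0.1361]
tcp_rot: [3.069, -0.67, 0.001]
wrist_force: [-1.6, 0.6, 4.8]
width: 0.272
```

Emit:
{"api": "arm_command", "payload": {
  "rows": [
    {"delta_rot":[0,0,0],"gripper":0.0,"xyz":[0,0,-0.005]},
    {"delta_rot":[0,0,0],"gripper":0.0,"xyz":[0,0,-0.01]},
    {"delta_rot":[0,0,0],"gripper":0.0,"xyz":[0,0,-0.015]},
    {"delta_rot":[0,0,0],"gripper":0.0,"xyz":[0,0,-0.015]},
    {"delta_rot":[0,0,0],"gripper":0.0,"xyz":[0,0,-0.015]},
    {"delta_rot":[0,0,0],"gripper":0.0,"xyz":[0,0,-0.015]},
    {"delta_rot":[0,0,0],"gripper":0.0,"xyz":[0,0,-0.015]},
    {"delta_rot":[0,0,0],"gripper":0.0,"xyz":[0,0,-0.015]},
    {"delta_rot":[0,0,0],"gripper":0.0,"xyz":[0,0,-0.015]},
    {"delta_rot":[0,0,0],"gripper":0.0,"xyz":[0,0,-0.01]},
    {"delta_rot":[0,0,0],"gripper":0.0,"xyz":[0,0,0]},
    {"delta_rot":[0,0,0],"gripper":0.0,"xyz":[0,0,0]}
  ]
}}

```text
time: 7.9
tool_pos: [0.5223, -0.4706, 0.2652]
tcp_rot: [-3.069, 0.67, 0.0]
wrist_force: [-0.1, -0.2, -2.0]
width: 0.268
```

```bash
python3 - <<'E'
from h import *
s=bot.read_state(); print(s['q'],s['tool_pos'],s['tcp_rot'],s['wrist_force'],s['torque'])
grab('scene','scene4');grab('top','top4')
q=cv2.imread('pics/scene4.png')[100:280,340:500]
p=cv2.imread('pics/top4.png')[130:250,380:500]
cv2.imwrite('pics/s4c.png',np.hstack([cv2.resize(q,(480,540)),cv2.resize(p,(300,300))[:540] if 0 else cv2.copyMakeBorder(cv2.resize(p,(300,300)),0,240,0,0,0)]))
E
```

```text
[-7.68817435e-01  2.99462947e-01  1.49706191e+00  8.81998089e-08
  1.34513263e+00 -3.38808606e-01] [ 0.52225447 -0.47057237  0.26522411] [-3.06922551e+00  6.70257003e-01  8.65423831e-05] [-0.14899041 -0.22459903 -2.01592404] [-0.00997639  0.03552633  0.07099532]
```

View pics/s4c.png

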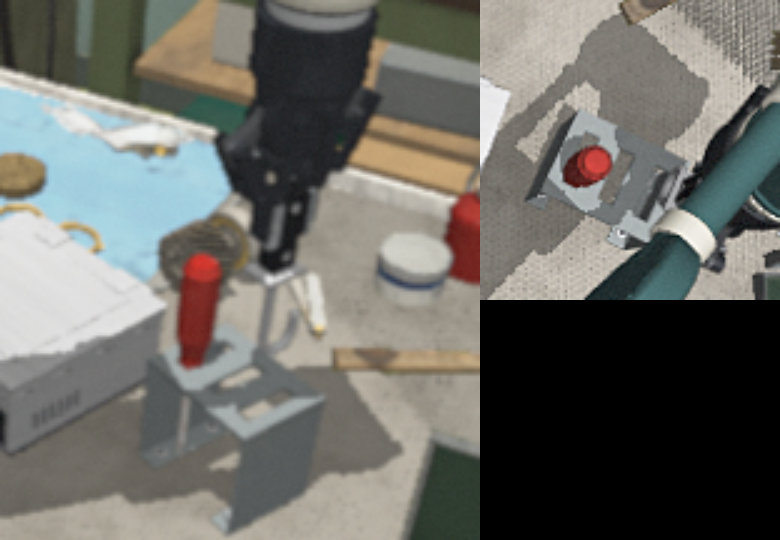

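Emit:
{"api": "arm_command", "payload": {
  "rows": [
    {"delta_rot":[0,0,0],"gripper":0.0,"xyz":[-0.02,0,0]},
    {"delta_rot":[0,0,0],"gripper":0.0,"xyz":[-0.03,0,0]},
    {"delta_rot":[0,0,0],"gripper":0.0,"xyz":[-0.02,0,0]},
    {"delta_rot":[0,0,0],"gripper":0.0,"xyz":[-0.018,-0.0275,0]},
    {"delta_rot":[0,0,0],"gripper":0.0,"xyz":[-0.022,-0.0325,0]},
    {"delta_rot":[0,0,0],"gripper":0.0,"xyz":[-0.022,-0.0325,0]},
    {"delta_rot":[0,0,0],"gripper":0.0,"xyz":[-0.022,-0.0325,0]},
    {"delta_rot":[0,0,0],"gripper":0.0,"xyz":[-0.022,-0.0325,0]},
    {"delta_rot":[0,0,0],"gripper":0.0,"xyz":[-0.022,-0.0325,0]},
    {"delta_rot":[0,0,0],"gripper":0.0,"xyz":[-0.026,-0.0355,0]},
    {"delta_rot":[0,0,-0.068],"gripper":0.0,"xyz":[0,0,0]},
    {"delta_rot":[0,0,0],"gripper":0.0,"xyz":[0,0,0]}
  ]
}}

```text
time: 9.2
tool_pos: [0.4121, -0.171, 0.2646]
tcp_rot: [-3.091, 0.562, 0.001]
wrist_force: [0.5, 0.2, -1.6]
width: 0.273
```

```bash
python3 - <<'E'
from h import *
c=grab('scene','scene5');w=grab('wrist','wrist5');grab('top','top5')
s=bot.read_state(); print(s['q'],s['tool_pos'],s['tcp_rot'],s['wrist_force'],s['torque'])
q=cv2.imread('pics/scene5.png')[60:300,230:430]
cv2.imwrite('pics/s5c.png',cv2.resize(q,None,fx=2.5,fy=2.5))
E
```

```text
[-4.51774928e-01 -1.99698603e-01  2.01968394e+00 -2.30042853e-04
  1.32212704e+00 -8.79754867e-02] [ 0.41264721 -0.1726449   0.26493285] [ 3.08970299e+00 -5.68207317e-01 -8.80174572e-04] [ 0.02666109 -0.68724235 -1.44567382] [ 0.02351232 -0.02879082  0.01683922]
```

View pics/s5c.png

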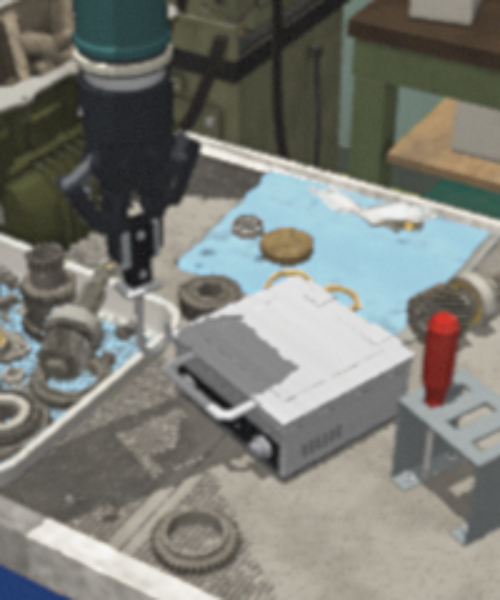

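View pics/wrist5.png

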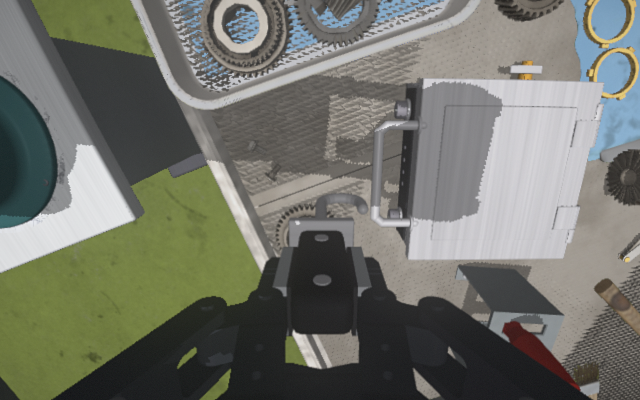

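```bash
python3 - <<'E'
from h import *
c=dict(np.load('pics/wrist5.npz'))
im=cv2.imread('pics/wrist5.png')
cv2.imwrite('pics/w5c.png',cv2.resize(im[100:260,270:430],None,fx=3.7,fy=3.7,interpolation=cv2.INTER_CUBIC))
E
```

```text
(no output)
```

View pics/w5c.png

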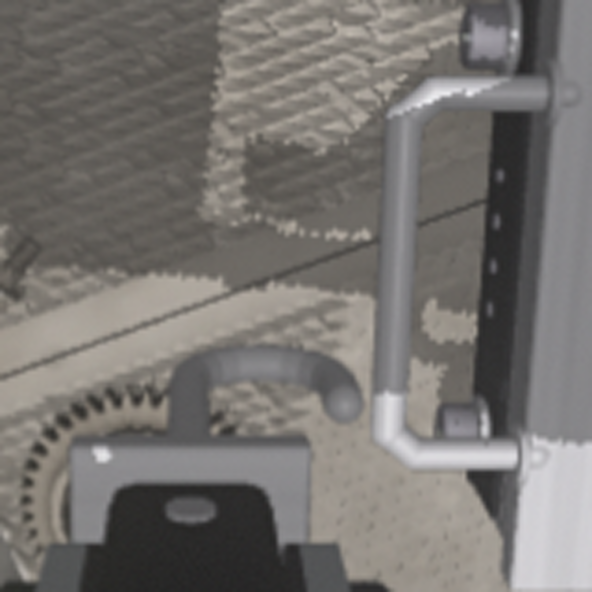

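```bash
python3 - <<'E'
from h import *
c=dict(np.load('pics/wrist5.npz'))
f=3.7
px=lambda p:(270+(p[0]+.5)/f-.5,100+(p[1]+.5)/f-.5)
A=plane(c,*px((402,120)),.085);B=plane(c,*px((388,428)),.085)
d=A-B;print(A,B,(A+B)/2,np.hypot(*d[:2]),np.degrees(np.arctan2(-d[0],d[1])))
t=plane(c,*px((343,403)),.264+.008-.085);print('tip',t)
print('tip depth',world(c,*px((340,398))))
# expected tip
s=np.radians(-20.7);T=np.array([.4126,-.1724])
print('exp',T+.03*np.array([np.cos(s),np.sin(s)]))
# shank: near shoulder (188,420) z=.264+.008-.045
u=world(c,*px((188,415)));print('shank surf',u)
print('bar depth',world(c,*px((398,250))))
for p in[(100,470),(290,470)]: print('shoulder',world(c,*px(p)))
E
```

```text
[ 0.47851538 -0.15114112  0.085     ] [ 0.4487121  -0.23115523  0.085     ] [ 0.46361374 -0.19114818  0.085     ] 0.08538438753483267 -20.42911908420038
tip [ 0.43959242 -0.18134556  0.187     ]
tip depth [ 0.43937145 -0.18080663  0.18532531]
exp [ 0.44066332 -0.18300425]
shank surf [ 0.41277761 -0.16893837  0.19953309]
bar depth [ 0.46651873 -0.18231076  0.08993903]
shoulder [ 0.40299922 -0.15868447  0.24012109]
shoulder [ 0.42914436 -0.16859552  0.24004683]
```

Emit:
{"api": "arm_command", "payload": {
  "rows": [
    {"delta_rot":[0,0,0],"gripper":0.0,"xyz":[0,0,0.015]},
    {"delta_rot":[0,0,0],"gripper":0.0,"xyz":[0,0,0.025]},
    {"delta_rot":[0,0,0],"gripper":0.0,"xyz":[0,0,0.025]},
    {"delta_rot":[0,0,0],"gripper":0.0,"xyz":[0,0,0.025]},
    {"delta_rot":[0,0,0],"gripper":0.0,"xyz":[0,0,0.018]},
    {"delta_rot":[0,0,0],"gripper":0.0,"xyz":[0,0,0.01]},
    {"delta_rot":[0,0,0],"gripper":0.0,"xyz":[0,0,0]},
    {"delta_rot":[0,0,0],"gripper":0.0,"xyz":[0,0,0]},
    {"delta_rot":[0,0,0],"gripper":0.0,"xyz":[0,0,0]}
  ]
}}

```text
time: 10.25
tool_pos: [0.4136, -0.1729, 0.1484]
tcp_rot: [3.09, -0.566, 0.003]
wrist_force: [-0.8, -0.3, -1.1]
width: 0.27
```

```bash
python3 - <<'E'
from h import *
c=grab('scene','scene6');w=grab('wrist','wrist6')
s=bot.read_state(); print(s['q'],s['tool_pos'],s['tcp_rot'],s['wrist_force'],s['torque'])
q=cv2.imread('pics/scene6.png')[140:290,250:390]
w=cv2.imread('pics/wrist6.png')[:,200:600]
cv2.imwrite('pics/s6c.png',np.hstack([cv2.resize(q,(400,430)),cv2.resize(w,(400,400)) if 0 else cv2.copyMakeBorder(w,0,30,0,0,0)]))
E
```

```text
[-4.51135379e-01 -1.05242801e-01  2.16014039e+00  1.85060092e-05
  1.08428152e+00 -8.90114590e-02] [ 0.41362583 -0.17270913  0.14851214] [ 3.08961465 -0.56561985  0.0036599 ] [ 0.09727188  0.30502549 -1.69868245] [ 0.03954594 -0.02706963 -0.03231459]
```

View pics/s6c.png

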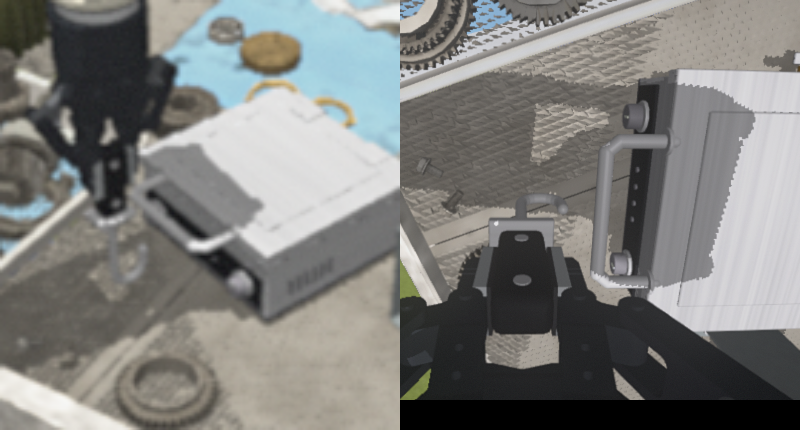

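Emit:
{"api": "arm_command", "payload": {
  "rows": [
    {"delta_rot":[0,0,0],"gripper":0.0,"xyz":[0.005,0,0]},
    {"delta_rot":[0,0,0],"gripper":0.0,"xyz":[0.008,0,0]},
    {"delta_rot":[0,0,0],"gripper":0.0,"xyz":[0.008,0,0]},
    {"delta_rot":[0,0,0],"gripper":0.0,"xyz":[0.008,0,0]},
    {"delta_rot":[0,0,0],"gripper":0.0,"xyz":[0.007,0,0]},
    {"delta_rot":[0,0,0],"gripper":0.0,"xyz":[0.004,0,0]},
    {"delta_rot":[0,0,0],"gripper":0.0,"xyz":[0,0,0]},
    {"delta_rot":[0,0,0],"gripper":0.0,"xyz":[0,0,0]},
    {"delta_rot":[0,0,0],"gripper":0.0,"xyz":[0,0,0]}
  ]
}}

```text
time: 11.25
tool_pos: [0.4497, -0.1863, 0.1471]
tcp_rot: [-3.09, 0.565, 0.001]
wrist_force: [0.2, 0.2, -1.4]
width: 0.269
```

```bash
python3 - <<'E'
from h import *
c=grab('scene','scene7');w=grab('wrist','wrist7')
s=bot.read_state(); print(s['q'],s['tool_pos'],s['tcp_rot'],s['wrist_force'],s['torque'])
q=cv2.imread('pics/scene7.png')[170:270,270:370]
w=cv2.imread('pics/wrist7.png')[130:330,260:460]
cv2.imwrite('pics/s7c.png',np.hstack([cv2.resize(q,(400,400)),cv2.resize(w,(400,400),interpolation=cv2.INTER_CUBIC)]))
E
```

```text
[-4.43820510e-01 -2.35419217e-02  2.08642519e+00 -1.62917688e-05
  1.07899956e+00 -8.18055907e-02] [ 0.44979009 -0.18628987  0.14721387] [-3.09020955e+00  5.65528629e-01  4.46007310e-04] [ 0.7697689  -0.1203269  -2.69385313] [-0.01087885  0.02134777  0.00413085]
```

View pics/s7c.png

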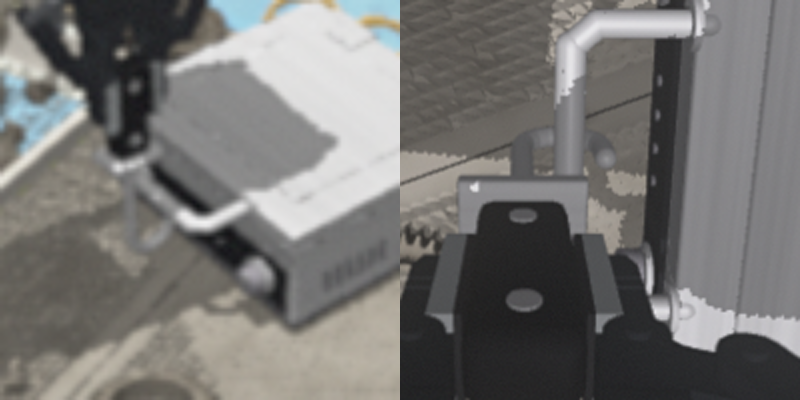

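Emit:
{"api": "arm_command", "payload": {
  "rows": [
    {"delta_rot":[0,0,0],"gripper":0.0,"xyz":[0,0,-0.005]},
    {"delta_rot":[0,0,0],"gripper":0.0,"xyz":[0,0,-0.008]},
    {"delta_rot":[0,0,0],"gripper":0.0,"xyz":[0,0,-0.008]},
    {"delta_rot":[0,0,0],"gripper":0.0,"xyz":[0,0,-0.008]},
    {"delta_rot":[0,0,0],"gripper":0.0,"xyz":[0,0,-0.004]},
    {"delta_rot":[0,0,0],"gripper":0.0,"xyz":[0,0,-0.003]},
    {"delta_rot":[0,0,0],"gripper":0.0,"xyz":[0,0,0]},
    {"delta_rot":[0,0,0],"gripper":0.0,"xyz":[0,0,0]},
    {"delta_rot":[0,0,0],"gripper":0.0,"xyz":[0,0,0]}
  ]
}}

```text
time: 12.25
tool_pos: [0.4498, -0.1863, 0.183]
tcp_rot: [-3.09, 0.565, 0.001]
wrist_force: [-0.6, 0.5, -1.2]
width: 0.267
```

```bash
python3 - <<'E'
from h import *
c=grab('wrist','wrist8')
s=bot.read_state(); print(s['q'],s['tool_pos'],s['tcp_rot'],s['wrist_force'],s['torque'])
th=np.radians(np.r_[0:41:2.5]); x=.212*(1-np.cos(th)); z=.212*np.sin(th)
print(np.c_[np.diff(x),np.diff(z)].round(4))
w=cv2.imread('pics/wrist8.png')[130:330,260:460]
cv2.imwrite('pics/s8c.png',cv2.resize(w,(500,500),interpolation=cv2.INTER_CUBIC))
E
```

```text
[-4.43782322e-01 -5.83342007e-02  2.04928343e+00 -4.71963966e-05
  1.15158206e+00 -8.18078609e-02] [ 0.44979569 -0.18628304  0.18299801] [-3.09008555e+00  5.65422914e-01  1.44127435e-03] [ 0.35072656 -0.37928576 -1.9946639 ] [ 0.01574243  0.01796539 -0.03387628]
[[0.0002 0.0092]
 [0.0006 0.0092]
 [0.001  0.0092]
 [0.0014 0.0091]
 [0.0018 0.0091]
 [0.0022 0.009 ]
 [0.0026 0.0089]
 [0.003  0.0088]
 [0.0034 0.0086]
 [0.0037 0.0085]
 [0.0041 0.0083]
 [0.0044 0.0081]
 [0.0048 0.0079]
 [0.0051 0.0077]
 [0.0055 0.0075]
 [0.0058 0.0072]]
```

View pics/s8c.png

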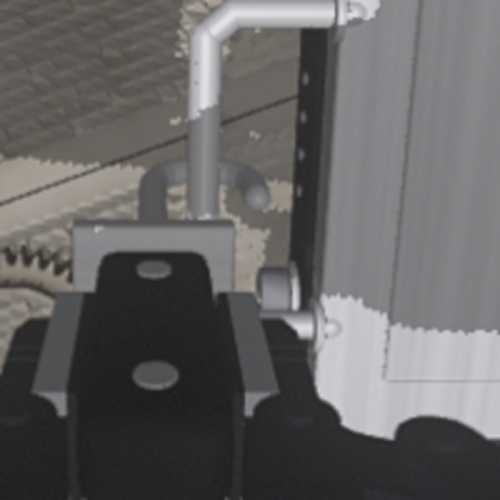

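Emit:
{"api": "arm_command", "payload": {
  "rows": [
    {"delta_rot":[0,0,0],"gripper":0.0,"xyz":[0,0,-0.003]},
    {"delta_rot":[0,0,0],"gripper":0.0,"xyz":[0.0002,0,-0.007]},
    {"delta_rot":[0,0,0],"gripper":0.0,"xyz":[0.0006,0,-0.009]},
    {"delta_rot":[0,0,0],"gripper":0.0,"xyz":[0.001,0,-0.009]},
    {"delta_rot":[0,0,0],"gripper":0.0,"xyz":[0.0014,0,-0.009]},
    {"delta_rot":[0,0,0],"gripper":0.0,"xyz":[0.0018,0,-0.009]},
    {"delta_rot":[0,0,0],"gripper":0.0,"xyz":[0.0015,0,-0.006]},
    {"delta_rot":[0,0,0],"gripper":0.0,"xyz":[0.0006,0,-0.002]},
    {"delta_rot":[0,0,0],"gripper":0.0,"xyz":[0,0,0]},
    {"delta_rot":[0,0,0],"gripper":0.0,"xyz":[0,0,0]}
  ]
}}

```text
time: 13.3
tool_pos: [0.4569, -0.189, 0.2371]
tcp_rot: [3.09, -0.566, 0.001]
wrist_force: [1.4, -0.7, -4.3]
width: 0.271
```

```bash
python3 - <<'E'
from h import *
c=grab('scene','scene9');w=grab('wrist','wrist9')
s=bot.read_state(); print(s['q'],s['tool_pos'],s['tcp_rot'],s['wrist_force'],s['torque'])
q=cv2.imread('pics/scene9.png')[120:270,260:410]
w=cv2.imread('pics/wrist9.png')[130:330,260:460]
cv2.imwrite('pics/s9c.png',np.hstack([cv2.resize(q,(400,400)),cv2.resize(w,(400,400),interpolation=cv2.INTER_CUBIC)]))
E
```

```text
[-4.42595962e-01 -8.61285083e-02  1.97283017e+00  9.20040331e-06
  1.25455037e+00 -8.05966036e-02] [ 0.45690444 -0.18899398  0.23696604] [ 3.09019312e+00 -5.65517629e-01  5.20386399e-04] [ 0.90373279  0.3874467  -4.66145439] [-0.06816585 -0.09897786 -0.01152462]
```

View pics/s9c.png

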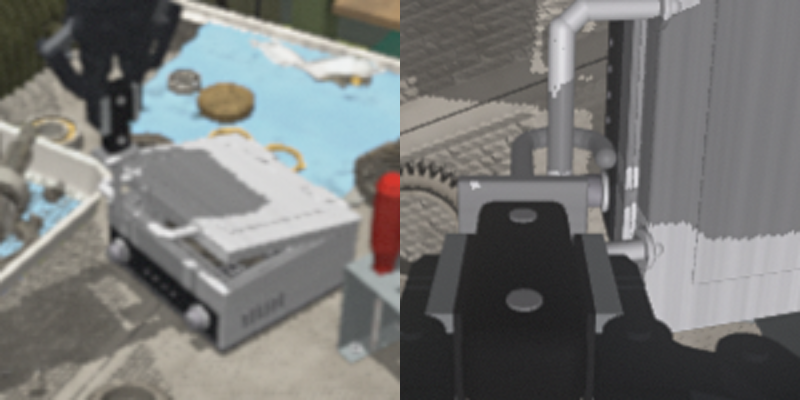

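Emit:
{"api": "arm_command", "payload": {
  "rows": [
    {"delta_rot":[0,0,0],"gripper":0.0,"xyz":[0.0013,0,-0.0045]},
    {"delta_rot":[0,0,0],"gripper":0.0,"xyz":[0.0028,0,-0.0088]},
    {"delta_rot":[0,0,0],"gripper":0.0,"xyz":[0.0032,0,-0.0087]},
    {"delta_rot":[0,0,0],"gripper":0.0,"xyz":[0.0036,0,-0.0086]},
    {"delta_rot":[0,0,0],"gripper":0.0,"xyz":[0.0039,0,-0.0084]},
    {"delta_rot":[0,0,0],"gripper":0.0,"xyz":[0.0042,0,-0.0082]},
    {"delta_rot":[0,0,0],"gripper":0.0,"xyz":[0.0046,0,-0.008]},
    {"delta_rot":[0,0,0],"gripper":0.0,"xyz":[0.005,0,-0.0078]},
    {"delta_rot":[0,0,0],"gripper":0.0,"xyz":[0.0053,0,-0.0076]},
    {"delta_rot":[0,0,0],"gripper":0.0,"xyz":[0.004,0,-0.005]},
    {"delta_rot":[0,0,0],"gripper":0.0,"xyz":[0.0025,0,-0.003]},
    {"delta_rot":[0,0,0],"gripper":0.0,"xyz":[0,0,0]}
  ]
}}

```text
time: 14.6
tool_pos: [0.4953, -0.2035, 0.3164]
tcp_rot: [3.09, -0.565, 0.002]
wrist_force: [-0.2, 0.2, -4.0]
width: 0.27
```

Emit:
{"api": "arm_command", "payload": {
  "rows": [
    {"delta_rot":[0,0,0],"gripper":0.0,"xyz":[0,0,0]},
    {"delta_rot":[0,0,0],"gripper":0.0,"xyz":[0,0,0]},
    {"delta_rot":[0,0,0],"gripper":0.0,"xyz":[0,0,0]},
    {"delta_rot":[0,0,0],"gripper":0.0,"xyz":[0,0,0]}
  ]
}}

```text
time: 15.0
tool_pos: [0.4946, -0.2033, 0.3155]
tcp_rot: [3.09, -0.566, 0.0]
wrist_force: [2.7, -1.3, -5.5]
width: 0.266
```

```bash
python3 - <<'E'
from h import *
c=grab('scene','scene10');w=grab('wrist','wrist10');t=grab('top','top10')
s=bot.read_state(); print(s['q'],s['tool_pos'],s['tcp_rot'],s['wrist_force'],s['torque'],s['joint_vel'])
q=cv2.imread('pics/scene10.png')[90:270,250:430]
w=cv2.imread('pics/wrist10.png')[130:330,260:460]
cv2.imwrite('pics/s10c.png',np.hstack([cv2.resize(q,(400,400)),cv2.resize(w,(400,400),interpolation=cv2.INTER_CUBIC)]))
# lid plane fit in washer frame
yaw=np.radians(-20.7);u=np.array([np.cos(yaw),np.sin(yaw)]);v=np.array([-u[1],u[0]])
O=np.array([.5827,-.2378])
for n,cc in(('scene',c),('top',t)):
    W=allworld(cc); X=(W[...,:2]-O)@u; Y=(W[...,:2]-O)@v; Z=W[...,2]
    r=np.hypot(X-.085,Z-.085); a=np.degrees(np.arctan2(Z-.085,.085-X))
    m=(abs(Y)<.085)&(r>.04)&(r<.165)&(a>10)&(a<70)
    if m.sum()<30: print(n,'few'); continue
    from numpy.linalg import svd
    sel=m&(abs(a-np.median(a[m]))<6)
    for _ in range(5):
        A=np.c_[X[sel],Y[sel],np.ones(sel.sum())]; co=np.linalg.lstsq(A,Z[sel],rcond=None)[0]
        res=Z-(co[0]*X+co[1]*Y+co[2]); sel=m&(abs(res)<.004)
    print(n,sel.sum(),'angle',np.degrees(np.arctan(-co[0])),co)
E
```

```text
[-4.36527932e-01 -4.54020220e-02  1.79091913e+00  5.66885802e-05
  1.39558133e+00 -7.45287001e-02] [ 0.49470496 -0.20330451  0.3157694 ] [ 3.09019972e+00 -5.65529827e-01  7.73250062e-04] [ 1.80538537 -1.54394512 -5.48696002] [-0.15398081 -0.48067359 -0.0714331 ] [ 0.00127595 -0.00109386 -0.00268775  0.00138462  0.00056273  0.00173427]
scene 359 angle 38.16784163356526 [-0.78601397  0.00717795  0.15674947]
top 147 angle 37.996470834231964 [-0.78118644  0.00604916  0.1603309 ]
```

View pics/s10c.png

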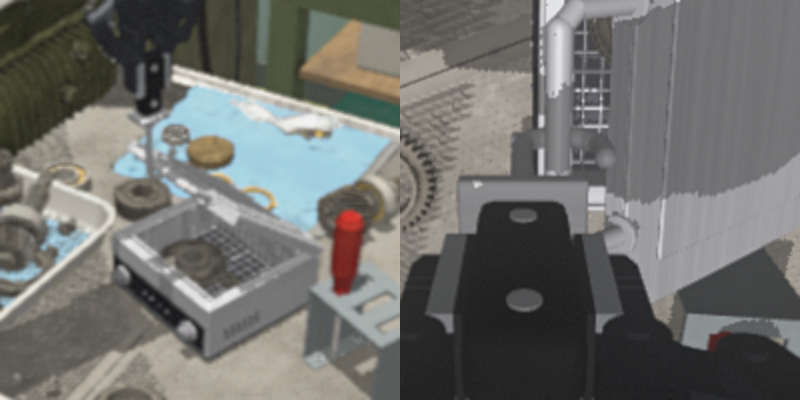

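```bash
cat > lid.py <<'E'
from h import *
yaw=np.radians(-20.7);u=np.array([np.cos(yaw),np.sin(yaw)]);v=np.array([-u[1],u[0]])
O=np.array([.5827,-.2378])
def fit(cc,lo,hi,n):
    W=allworld(cc); X=(W[...,:2]-O)@u; Y=(W[...,:2]-O)@v; Z=W[...,2]
    r=np.hypot(X-.085,Z-.085); a=np.degrees(np.arctan2(Z-.085,.085-X))
    m=(abs(Y)<.08)&(r>.03)&(r<.165)&(a>lo)&(a<hi)
    sel=m&(abs(a-np.median(a[m]))<6)
    for _ in range(8):
        P=np.c_[X[sel],Y[sel],Z[sel]]; c0=P.mean(0); nn=np.linalg.svd(P-c0,full_matrices=False)[2][2]
        if nn[2]<0: nn=-nn
        d=(np.stack([X,Y,Z],-1)-c0)@nn; sel=m&(abs(d)<.003)
    h=(np.array([.085,0,.085])-c0)@nn
    print(n,sel.sum(),'angle',np.degrees(np.arctan2(nn[0],nn[2])).round(2),'n',nn.round(3),'hinge off plane mm',1000*h, 'extent X',X[sel].min().round(3),X[sel].max().round(3))
E
python3 - <<'E'
from lid import *
L=lambda n:dict(np.load(f'pics/{n}.npz'))
for n in ('scene0','top0','scene7','wrist7'): fit(L(n),-3,8,n)
for n in ('scene9','wrist9'): fit(L(n),8,30,n)
for n in ('scene10','top10','wrist10'): fit(L(n),25,60,n)
# bar from wrist10: crop (560,100)of second 400 -> px
c=L('wrist10')
for p in [(160,60),(158,100),(156,130)]:
    P=world(c,260+p[0]/2,130+p[1]/2); x=(P[:2]-O)@u
    print(P,x,(P[:2]-O)@v,'ang bar top',np.degrees(np.arctan2(P[2]-.005-.085,.085-x)),np.hypot(P[2]-.09,.085-x))
E
```

```text
scene0 1828 angle -0.25 n [-0.004  0.     1.   ] hinge off plane mm -3.743220081267706 extent X -0.08 0.055
top0 3291 angle -0.13 n [-0.002 -0.003  1.   ] hinge off plane mm -5.200201880322471 extent X -0.08 0.055
scene7 1792 angle -0.32 n [-0.006 -0.002  1.   ] hinge off plane mm -3.888172336925035 extent X -0.08 0.055
wrist7 42087 angle -0.31 n [-0.005  0.002  1.   ] hinge off plane mm -4.975787215097507 extent X -0.08 0.055
scene9 1461 angle 14.25 n [ 0.246 -0.002  0.969] hinge off plane mm -3.9427026106978205 extent X -0.074 0.057
wrist9 24452 angle 14.26 n [ 0.246 -0.     0.969] hinge off plane mm -4.935876620366291 extent X -0.074 0.058
scene10 370 angle 38.21 n [ 0.619 -0.006  0.786] hinge off plane mm -3.829102097694234 extent X -0.043 0.064
top10 331 angle 38.27 n [ 0.619 -0.004  0.785] hinge off plane mm -6.493764045375803 extent X -0.041 0.067
wrist10 13210 angle 38.25 n [0.619 0.    0.785] hinge off plane mm -4.694557233280831 extent X -0.043 0.065
[ 0.51863823 -0.17801308  0.2214755 ] -0.08105936818747814 0.0332830947452055 ang bar top 38.36999581728038 0.21180538622493922
[ 0.51296124 -0.19143172  0.22286205] -0.0816267291765419 0.018724033260249608 ang bar top 38.56757531677807 0.21311215690331423
[ 0.50834105 -0.20215368  0.22228433] -0.08215870745515065 0.007061116804148959 ang bar top 38.35702291504807 0.21316936298100125
```

Emit:
{"api": "arm_command", "payload": {
  "rows": [
    {"delta_rot":[0,0,0],"gripper":0.0,"xyz":[0.0008,0,-0.001]},
    {"delta_rot":[0,0,0],"gripper":0.0,"xyz":[0.001,0,-0.0013]},
    {"delta_rot":[0,0,0],"gripper":0.0,"xyz":[0.001,0,-0.0013]},
    {"delta_rot":[0,0,0],"gripper":0.0,"xyz":[0.0007,0,-0.001]},
    {"delta_rot":[0,0,0],"gripper":0.0,"xyz":[0,0,0]},
    {"delta_rot":[0,0,0],"gripper":0.0,"xyz":[0,0,0]},
    {"delta_rot":[0,0,0],"gripper":0.0,"xyz":[0,0,0]},
    {"delta_rot":[0,0,0],"gripper":0.0,"xyz":[0,0,0]},
    {"delta_rot":[0,0,0],"gripper":0.0,"xyz":[0,0,0]},
    {"delta_rot":[0,0,0],"gripper":0.0,"xyz":[0,0,0]},
    {"delta_rot":[0,0,0],"gripper":0.0,"xyz":[0,0,0]},
    {"delta_rot":[0,0,0],"gripper":0.0,"xyz":[0,0,0]}
  ]
}}

```text
time: 16.35
tool_pos: [0.4978, -0.2045, 0.3204]
tcp_rot: [-3.09, 0.566, 0.0]
wrist_force: [1.3, -0.3, -6.1]
width: 0.27
```

```bash
python3 - <<'E'
from lid import *
c=grab('scene','scene11');w=grab('wrist','wrist11')
s=bot.read_state(); print(s['tool_pos'],s['tcp_rot'],s['wrist_force'],s['torque'],s['joint_vel'],s['width'])
fit(c,25,60,'s');fit(w,25,60,'w'); w=grab('wrist','wrist12'); fit(w,25,60,'w')
grab('top','top12')
w=cv2.imread('pics/wrist12.png')[130:330,260:460];q=cv2.imread('pics/scene11.png')[90:270,250:430]
cv2.imwrite('pics/s12c.png',np.hstack([cv2.resize(q,(400,400)),cv2.resize(w,(400,400),interpolation=cv2.INTER_CUBIC)]))
E
```

```text
[ 0.49781718 -0.20446053  0.3204599 ] [-3.09026418e+00  5.65495693e-01 -2.80250604e-05] [ 1.32802578 -0.67936387 -5.59027498] [-0.1293743  -0.32656271  0.01996673] [0.00076197 0.00064899 0.00039555 0.00256635 0.00148848 0.00090526] 0.2688863623720131
s 293 angle 39.87 n [ 0.641 -0.007  0.768] hinge off plane mm -3.8439067315525492 extent X -0.04 0.064
w 12591 angle 39.9 n [0.641 0.    0.767] hinge off plane mm -4.684888496452883 extent X -0.04 0.066
w 12563 angle 39.9 n [0.641 0.    0.767] hinge off plane mm -4.695385414115872 extent X -0.04 0.066
```

View pics/s12c.png

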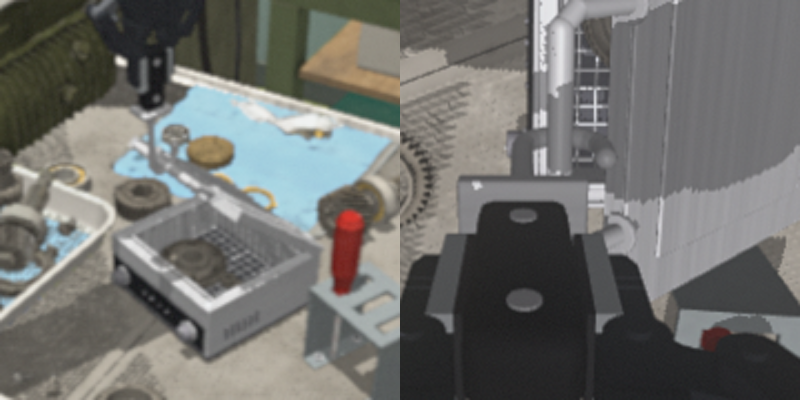

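View pics/top12.png

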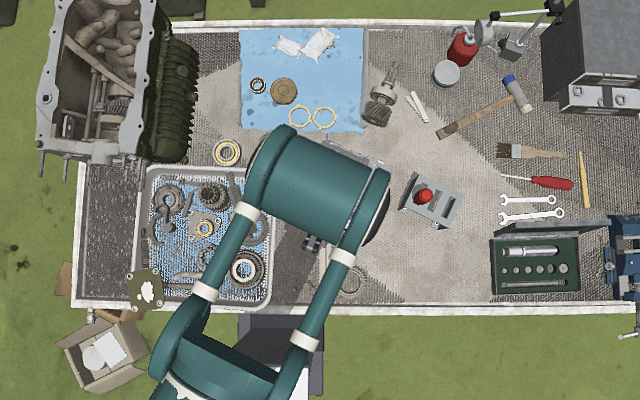

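```bash
python3 -c "
from workcell import bot
print(bot.finish_job()); s=bot.read_state(); print(s['time'],s['tool_pos'],s['width'])"
```

```text
the job is handed in; nothing more can be done
None
the job is handed in; nothing more can be done
```

The lid is being held up at about 40°, with the hook in the handle bar and still in the gripper. I handed the job in just after 16 s; no verdict was reported. I pulled the hook up out of the rack, brought it under the bar from the front, and raised the lid along its arc without letting it drop.

**Last checks before handing in:**
- **Lid angle:** plane fits gave 39.9° from both the scene and wrist cameras. A fit on the shut lid read about 0.3° low, so the true angle is about 40.2°. Two wrist pictures in a row gave the same angle, so the lid was still.
- **Hook:** the gripper opening was 23 mm on the 24 mm grip. The bar lay between the shank and the tip.
- **Forces:** about 5.6 N downward at the wrist, which is roughly the hook plus the lid. Readings during the moves stayed at about 6 N or less.
- **Surroundings:** the screwdriver was still in the rack. The bearing, ring wheel and helical gear looked unmoved where visible, though the arm partly hid some of them in the last top view. I saw nothing but the hook touch the washer.

**Disagreements:**
- The first lift stopped at about 38.4°, short of 40°, and I corrected it with a small second move.
- Early measurements of the rack's direction differed by 2 to 3°, which did not affect the grasp.

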